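# Put three goat cheeses back on their own boards

## Robot

A 7-joint arm with a two-finger parallel gripper is mounted at the origin on a cart in front of the work surface, level with it; the furniture and walls round the work are solid. World frame = base frame: x ahead of the robot, y to its left, z up, the work surface at z = 0. Lengths are in m, angles in rad, forces in N, time in s.
With the tool pointing down it reaches from about 0.4 to 0.925 m from the base axis. Payload 5.6 kg.
Tool frame: the origin (TCP) lies between the finger pads; the fingertips stand 17 mm ahead of it and the grasp point (between the pads) lies 2 mm behind it (manip.tip_reach is the distance from the TCP to the fingertips, in m); z points along the fingers, y is the line along which they close (so a half turn about z gives the same grasp; the last joint's range is limited). The gripper opens to 85 mm and grips with 20 to 120 N. Pads are 22 mm wide; open, the fingers measure 114 mm over their backs; the gripper's body (76 mm by 85 mm) begins 54 mm behind the grasp point. The pads swing forward as they close: fully open they stand 13 mm farther back than shut.
Start: joints at [-1.246, 0.468, -0.012, 1.603, 0.006, 1.071, -0.056], TCP at [0.234, 0.607, 0.248] pointing down, gripper open.
Joint ranges: [-2.53, 2.53], [-0.31, 2.02], [-1.57, 1.55], [0.28, 2.44], [-1.29, 4.43], [0.15, 1.84], [-2.92, 2.92]. Speed limits (rad/s): [2.57, 2.57, 3.14, 3.14, 3.14, 3.14, 3.14].

## Interface

Orientations are given as a rotation vector (axis times angle).
In Python, from station import manip gives the robot as it stands.
- The arm moves only by the tool play_rows, never from a script. Its argument "moves" is text: rows parted by semicolons, each of 7 numbers parted by spaces: the finger opening in mm, from 0 to 85.4, then the shift along the world's x, y, z in units of 0.03 m (1.0 is 0.03 m), then the turn, a rotation vector about the world's x, y, z in units of 6 degrees (1.0 is 6 degrees). In form: claw x y z wx wy wz; .... A call has 1 to 20 rows; each row shifts and turns the commanded pose from where the row before left it; what a row does not reach is not made up. A row lasts 1/10 s, in which the tool goes at most 50 mm and 8.59 degrees, less where a joint would pass 70% of its speed; a pose out of reach is approached as far as the arm can. A call with a number of a shift or a turn outside -1 to 1 is refused whole. A call with a gripper value outside its range is refused whole. The fingers move at their own pace and stop on an object; "force" is the grip in N (left out, the last holds). Time passes only in rows, so rows that do not move let the fingers close. It gives the time, the measured TCP pose, the force, the opening and the grip force at its end, in the units of the state.
- manip.observe(): the state, without advancing time (a new reading comes with each control period).
- manip.grab_frame(name): name is "scene" or "top" or "wrist"; returns the picture (420x560x3 uint8, red, green, blue); there is no depth.
- manip.camera_params(name): a dict with "fov_y" (degrees; the focal length in pixels is half the picture's height over the tangent of half this angle, whatever the lens; pixels are square), "cx", "cy" (the principal point, pixels), "k1" (the pictures are not rectified: a ray, as slopes to the right and down, at radius r is drawn at 1 + k1 r^2 times it, then the intrinsics apply), "origin" and "orientation" of the camera in the world; the wrist camera has in their place "T_tool_cam" (4x4, takes a point from camera to tool coordinates, whose origin is the TCP and whose axes are the flange's). Camera axes: x right, y down, z forward; pixel columns grow to the right and rows downward; lengths in m; the calibration is good to about 2 mm. A picture is of the moment at which its call begins: read the wrist's pose just before it. camera_params takes no time and is no camera call.
- manip.close_job(): hands the job in; it is judged then, once.
Trained networks look in the newest picture that a camera, given by its name, has taken for a name from the list of things; names that differ only in an ending like _2 or _b are one class to them, and where a whole thing is asked for, a point or a joint stands for the part that bears it (a point fixed in the world has none). Each returns a list of dicts, best first, with "p" (0 to 1); they miss things now and then, are a little off and sometimes report something else, mostly with a low value. They report only what shows in the picture. A call takes as long as a camera call.
- manip.silhouettes(label, camera): "region" (420x560 bool, what is visible of it) and "bbox" ([centre column, centre row, width, height] in pixels, round what is visible of it).
The state is a dict: "time": time; "qpos": joint angles; "qd": joint speeds; "joint_torque": joint torques, N m; "position": TCP position; "tcp_rot": TCP orientation; "ft_force": force on the tool from outside, world axes, zero at the start; "wrist_torque": the same for the moment, N m; "grip_width": opening from 0.0 (shut) to 1.0 (fully open); "gripper_force": force on a finger pad.
Only numpy, scipy, OpenCV 4.12 (cv2) and the standard library are available. Lean on these libraries where they do the work, as an engineer would, in place of code of your own. Each camera call takes 0.05 s, during which the arm holds its last target. There are 200 camera calls.

## Task

The three goat cheeses on the wooden boards have been mixed up. Put each on the board that has its own outline: the log in the middle of the long board and lying along it, the round drum upright in the middle of the round board, the grey brick upright in the middle of the square board. A cheese must never lie on the bare deck, so park one on the spare white cutting block on the way, and leave the jars and the price stand standing where they are.

Things in the scene. Friction and masses are not known exactly. Their poses are not given: they have to be found in the camera images.
- log_mid (a point): centre (half-way up) of the grey ashed cheese log, a lying cylinder 42 mm wide (x), 144 mm long (y) and 38 mm high, 0.22 kg, loose; its y axis runs along the log, z up. It starts across the round board
- drum_mid (a point): centre (half-way up) of the whitish drum-shaped cheese, an upright cylinder 64 mm across and 72 mm tall, 0.21 kg, loose; z up. It starts on the square board
- brick_mid (a point): centre (half-way up) of the grey ashed cheese brick, a truncated pyramid with a 57 (x) by 63 (y) mm base, tapering to about 33 mm across at its flat top, 57 mm tall, 0.16 kg, loose; x and y square to its sides, z up. It starts on the long board
- round_board_mid (a point): centre of the upper face of the round dark-wood board, 120 mm across and 12 mm thick, fixed; the drum's own place
- square_board_mid (a point): centre of the upper face of the square light-wood board with two dark edge strips, 108 x 108 mm and 12 mm thick, fixed; the brick's own place
- long_board_mid (a point): centre of the upper face of the long mid-brown wooden board, 72 mm wide (x), 168 mm long (y) and 12 mm thick, fixed; its y axis runs along the board; the log's own place
- white_block_mid (a point): centre of the upper face of the spare white plastic cutting block among the boards, 120 (x) x 150 (y) mm and 12 mm thick, fixed; y along its longer side; empty at the start, a place to park a cheese
- jam: strawberry-red jam jar with a white lid, the one to the right of the row of half wheels, 75 mm across and 112 mm tall, loose, a bystander to be left alone; origin at the centre of its underside
- honey: amber honey jar with a grey lid, the one standing alone behind the middle boards, 71 mm across and 110 mm tall, loose, a bystander to be left alone; origin at the centre of its underside
- stand: price stand: black card 75 mm wide on a thin rod with a round 42 mm foot, 106 mm tall, the one on the right near the jam jar, loose, a bystander to be left alone; origin at the centre of its underside. Nothing else near the boards stands taller than the 112 mm of the jam jar; the row of half cheese wheels between the boards is 70 mm high

How it is judged:
By the outcome, as a careful person would: the job done as asked, in the order asked, and still so for the second after the job is handed in, with the robot touching nothing.
It also fails if it takes over 128 s, if anything falls off the work surface, if the arm or the gripper's body presses on something with over 40 N, if the wrist force passes 120 N, or if a joint passes its speed limit or range.

## Working session

There is one attempt and no reset: what is moved stays moved. The work goes in short steps, Python scripts to look and compute and a tool call to move; the robot and the scene stay as the last step left them, time stands still between calls to the robot, and variables do not carry over. Pictures are saved under pics/ and viewed, at most 15 in all, crops included, and the job is handed in when it is done.

Besides the shell and the picture viewer there is one more tool, called after "Call:" as name(argument=value, ...), one argument or row to a line, values as JSON. play_rows: Moves the arm, as the interface text tells. Its arguments: {"type":"object","properties":{"moves":{"type":"string"},"force":{"type":"number"}},"required":["moves"]}

```bash
mkdir -p pics; ls; python3 - <<'E'
from station import manip
import cv2,numpy as np
for c in ["top","scene"]:
    im=manip.grab_frame(c); cv2.imwrite(f"pics/{c}0.png",im[:,:,::-1])
    print(c,manip.camera_params(c))
    for n in ["log_mid","drum_mid","brick_mid","round_board_mid","square_board_mid","long_board_mid","white_block_mid","jam","honey","stand"]:
        try: r=manip.silhouettes(n,c)
        except Exception as e: print(n,e); continue
        print(n,[(round(d["p"],2),np.round(d["bbox"]).tolist(),int(d["region"].sum())) for d in r[:3]])
print(manip.observe()); print(manip.camera_params("wrist"))
E
```

```text
pics
top {'fov_y': 56.832974573906256, 'cx': 291.73951734702604, 'cy': 201.6379752570479, 'k1': -0.0955978640170328, 'origin': array([0.42018514, 0.05279175, 1.28287647]), 'orientation': array([-2.11953701,  2.12642846, -0.20046549])}
log_mid [(0.71, [193.0, 250.0, 43.0, 32.0], 584)]
drum_mid []
brick_mid [(0.8, [263.0, 253.0, 21.0, 22.0], 335)]
round_board_mid [(0.74, [194.0, 252.0, 40.0, 34.0], 525)]
square_board_mid [(0.78, [275.0, 199.0, 35.0, 34.0], 723)]
long_board_mid [(0.9, [270.0, 252.0, 52.0, 27.0], 787), (0.56, [264.0, 255.0, 20.0, 26.0], 332)]
white_block_mid [(0.9, [388.0, 246.0, 46.0, 41.0], 1628)]
jam [(0.92, [379.0, 182.0, 27.0, 27.0], 614)]
honey [(0.92, [276.0, 161.0, 23.0, 32.0], 549)]
stand [(0.71, [408.0, 198.0, 22.0, 13.0], 175)]
scene {'fov_y': 42.89094658940199, 'cx': 284.7949427083968, 'cy': 211.59423007701486, 'k1': -0.09974810224414495, 'origin': array([ 0.00800327, -1.18441869,  0.70932394]), 'orientation': array([-1.98028716,  0.45597052, -0.29889276])}
log_mid [(0.97, [209.0, 183.0, 39.0, 22.0], 494)]
drum_mid [(0.72, [291.0, 200.0, 26.0, 31.0], 516)]
br
[... 915 characters left out ...]
array([5.74617251e-01, 3.08857270e+00, 4.34312279e-05]), 'ft_force': array([ 0.31183317, -0.71650459, -0.94728757]), 'wrist_torque': array([-0.05331575, -0.02659826, -0.02010041]), 'gripper_force': 0.0, 'grip_width': 0.9997650707943041}
{'fov_y': 64.33714619831343, 'cx': 277.0694148030924, 'cy': 208.72716023207317, 'k1': -0.05508548705962945, 'T_tool_cam': array([[ 7.72196483e-04, -9.49259428e-01, -3.14493151e-01,
         8.07580810e-02],
       [ 9.99999636e-01,  6.18683596e-04,  5.87945922e-04,
         7.92037043e-04],
       [-3.63541456e-04, -3.14493491e-01,  9.49259560e-01,
        -1.25778781e-01],
       [ 0.00000000e+00,  0.00000000e+00,  0.00000000e+00,
         1.00000000e+00]])}
```

View pics/top0.png

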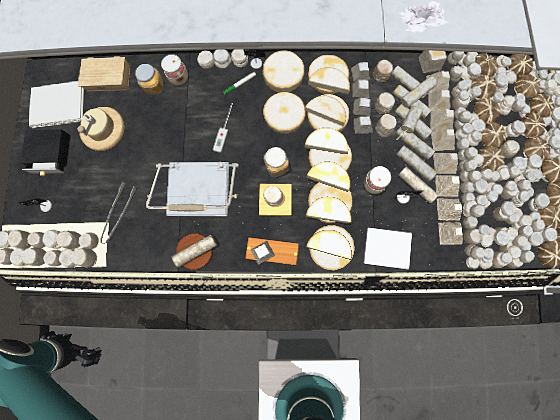

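View pics/scene0.png

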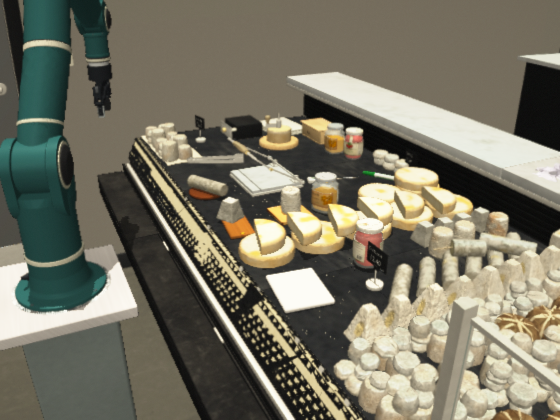

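The top view shows the log (193,250) on the round board, the drum (275,197) on the square board and the brick (263,252) on the long board. The white block is at (388,247), right of the half wheels. The plan is drum→white, brick→square, log→long, drum→round.

```bash
cat > h.py <<'E'
from station import manip
import cv2,numpy as np
from scipy.spatial.transform import Rotation as R
def cam(c):
    p=manip.camera_params(c)
    if c=="wrist":
        s=manip.observe(); T=np.eye(4); T[:3,:3]=R.from_rotvec(s["tcp_rot"]).as_matrix(); T[:3,3]=s["position"]
        T=T@np.array(p["T_tool_cam"])
        return p,T[:3,:3],T[:3,3]
    return p,R.from_rotvec(p["orientation"]).as_matrix(),np.array(p["origin"])
def pix2w(C,uv,z):
    p,Rm,o=C; f=210/np.tan(np.radians(p["fov_y"])/2)
    K=np.array([[f,0,p["cx"]],[0,f,p["cy"]],[0,0,1.]])
    x=cv2.undistortPoints(np.float64(uv).reshape(-1,1,2),K,np.array([p["k1"],0,0,0.]))[:,0]
    d=np.c_[x,np.ones(len(x))]@Rm.T
    return (o+d*((z-o[2])/d[:,2])[:,None])[:,:2]
def w2pix(C,P):
    p,Rm,o=C; f=210/np.tan(np.radians(p["fov_y"])/2)
    q=(np.atleast_2d(P)-o)@Rm; x=q[:,:2]/q[:,2:]
    return f*x*(1+p["k1"]*(x**2).sum(1,keepdims=True))+[p["cx"],p["cy"]]
def fit(C,reg,z):
    """min-area rectangle of region projected to plane z: centre, sizes, long-axis angle (deg from world x)"""
    c=max(cv2.findContours(reg.astype(np.uint8),0,1)[0],key=cv2.contourArea)[:,0]
    w=pix2w(C,c,z)
    b=cv2.boxPoints(cv2.minAreaRect((w*1000).astype(np.float32)))
    e=[b[1]-b[0],b[2]-b[1]]; l=[np.hypot(*v) for v in e]; i=int(l[1]>l[0])
    return np.round(b.mean(0)/1000,4),np.round(sorted(l)),round(np.degrees(np.arctan2(e[i][1],e[i][0]))%180,1)
def look(name,lst):
    C=cam("wrist") if name=="wrist" else cam(name)
    im=manip.grab_frame(name)
    for n,z in lst:
        for d in manip.silhouettes(n,name)[:2]:
            print(n,round(d["p"],2),np.round(d["bbox"]).tolist(),fit(C,d["region"],z))
    return C,im
E
python3 - <<'E'
from h import *
C,im=look("top",[("log_mid",.03),("drum_mid",.084),("brick_mid",.03),("round_board_mid",.012),("square_board_mid",.012),("long_board_mid",.012),("white_block_mid",.012),("jam",.112),("honey",.11),("stand",.1)])
print(pix2w(C,[[275,195],[193,251]],.084), np.degrees(R.from_rotvec(manip.observe()["tcp_rot"]).as_matrix()[:2,1]))
E
```

```text
log_mid 0.6 [194.0, 248.0, 44.0, 35.0] (array([0.4988, 0.3677], dtype=float32), array([ 40., 147.], dtype=float32), np.float32(119.7))
drum_mid 0.68 [273.0, 196.0, 23.0, 21.0] (array([0.6699, 0.1142], dtype=float32), array([63., 64.], dtype=float32), np.float32(179.8))
brick_mid 0.67 [272.0, 197.0, 21.0, 20.0] (array([0.6794, 0.1153], dtype=float32), array([61., 65.], dtype=float32), np.float32(26.6))
round_board_mid 0.79 [195.0, 250.0, 39.0, 38.0] (array([0.4638, 0.3533], dtype=float32), array([ 42., 109.], dtype=float32), np.float32(118.8))
square_board_mid 0.92 [277.0, 200.0, 39.0, 34.0] (array([0.6715, 0.1077], dtype=float32), array([109., 113.], dtype=float32), np.float32(89.8))
long_board_mid 0.76 [269.0, 251.0, 54.0, 31.0] (array([0.4999, 0.1185], dtype=float32), array([ 74., 168.], dtype=float32), np.float32(82.5))
white_block_mid 0.73 [388.0, 246.0, 50.0, 41.0] (array([ 0.5067, -0.2641], dtype=float32), array([122., 154.], dtype=float32), np.float32(83.3))
jam 0.81 [377.0, 182.0, 24.0, 26.0] (array([ 0.7103, -0.2151], dtype=float32), array([73., 92.], dtype=float32), np.float32(133.9))
jam 0.59 [277.0, 163.0, 25.0, 33.0] (array([0.7728, 0.1022], dtype=float32), array([73., 93.], dtype=float32), np.float32(22.9))
honey 0.77 [277.0, 161.0, 23.0, 32.0] (array([0.7722, 0.101 ], dtype=float32), array([75., 94.], dtype=float32), np.float32(26.2))
stand 0.53 [408.0, 198.0, 19.0, 12.0] (array([ 0.6628, -0.3152], dtype=float32), array([37., 79.], dtype=float32), np.float32(96.3))
[[0.66969058 0.10474444]
 [0.49374013 0.35797542]] [20.60578864 53.4622093 ]
```

Call:
play_rows(
  moves="85 .4 -.4 0 0 0 .35;85 .8 -.8 0 0 0 .35;85 .9 -.9 0 0 0 .35;85 .9 -.9 0 0 0 .35;85 .9 -.9 0 0 0 .35;85 .9 -.9 0 0 0 .35;85 .9 -.9 0 0 0 .35;85 .9 -.9 0 0 0 .35;85 .9 -.9 0 0 0 .35;85 .5 -.7 0 0 0 .35;85 0 0 0 0 0 0;85 0 0 0 0 0 0",
  force=30,
)

```text
time: 2.85
position: [0.4739, 0.3603, 0.2484]
tcp_rot: [-0.005, -3.141, -0.001]
ft_force: [-0.8, -0.1, 1.3]
grip_width: 0.992
gripper_force: 0.0
```

```bash
python3 - <<'E'
from h import *
C,im=look("wrist",[("log_mid",.031),("round_board_mid",.012),("long_board_mid",.012),("brick_mid",.012)])
cv2.imwrite("pics/w1.png",im[:,:,::-1]); s=manip.observe(); print(s["time"],s["position"],s["tcp_rot"])
E
```

```text
log_mid 0.68 [287.0, 199.0, 134.0, 90.0] (array([0.499 , 0.3668], dtype=float32), array([ 44., 151.], dtype=float32), np.float32(119.6))
round_board_mid 0.72 [291.0, 192.0, 106.0, 105.0] (array([0.4623, 0.3565], dtype=float32), array([ 41., 108.], dtype=float32), np.float32(119.1))
long_board_mid 0.66 [97.0, 408.0, 37.0, 21.0] (array([0.8283, 0.0881], dtype=float32), array([43., 61.], dtype=float32), np.float32(93.2))
long_board_mid 0.64 [72.0, 198.0, 143.0, 82.0] (array([0.4916, 0.087 ], dtype=float32), array([ 74., 103.], dtype=float32), np.float32(83.0))
brick_mid 0.71 [81.0, 195.0, 84.0, 66.0] (array([0.5017, 0.1339], dtype=float32), array([56., 98.], dtype=float32), np.float32(120.0))
brick_mid 0.6 [286.0, 199.0, 133.0, 89.0] (array([0.5043, 0.3675], dtype=float32), array([ 47., 160.], dtype=float32), np.float32(119.4))
3.1 [0.47282493 0.36175104 0.24829505] [ 1.37914222e-03 -3.14137945e+00 -5.65888455e-04]
```

View pics/w1.png

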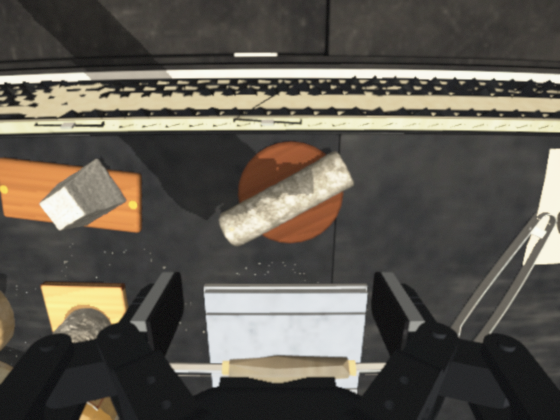

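The wrist view shows the log at (287,199) lying about 120° across the round board (291,192). The brick is at (82,195), yawed on the long board, and the drum is at about (90,330) on the square board.

Call:
play_rows(
  moves="85 .3 -.5 0 0 0 0;85 .4 -1 0 0 0 0;85 .4 -1 0 0 0 0;85 .4 -1 0 0 0 0;85 .4 -1 0 0 0 0;85 .4 -1 0 0 0 0;85 .4 -1 0 0 0 0;85 .4 -1 0 0 0 0;85 .1 -.5 0 0 0 0;85 0 0 0 0 0 0;85 0 0 0 0 0 0",
)

```text
time: 4.2
position: [0.5691, 0.1224, 0.2482]
tcp_rot: [0.001, -3.141, -0.002]
ft_force: [-0.7, 0.5, 0.4]
grip_width: 0.994
gripper_force: 0.0
```

```bash
python3 - <<'E'
from h import *
C,im=look("wrist",[("drum_mid",.084),("square_board_mid",.012),("long_board_mid",.012),("brick_mid",.069),("honey",.11)])
cv2.imwrite("pics/w2.png",im[:,:,::-1]); s=manip.observe(); print(s["time"],s["position"],s["tcp_rot"])
D=list(C); D[2]=C[2]+np.array([.4728,.3618,.2483])-s["position"]; print("round",pix2w(D,[[291,192]],.012))
E
```

```text
drum_mid 0.77 [271.0, 275.0, 59.0, 76.0] (array([0.6561, 0.1155], dtype=float32), array([56., 80.], dtype=float32), np.float32(0.1))
square_board_mid 0.68 [266.0, 250.0, 94.0, 87.0] (array([0.6676, 0.1095], dtype=float32), array([109., 112.], dtype=float32), np.float32(179.1))
long_board_mid 0.81 [275.0, 109.0, 165.0, 92.0] (array([0.4982, 0.1183], dtype=float32), array([ 73., 167.], dtype=float32), np.float32(82.5))
brick_mid 0.67 [302.0, 103.0, 72.0, 77.0] (array([0.4922, 0.1452], dtype=float32), array([48., 54.], dtype=float32), np.float32(118.9))
honey 0.85 [260.0, 347.0, 71.0, 68.0] (array([0.7192, 0.1106], dtype=float32), array([69., 85.], dtype=float32), np.float32(172.5))
4.5 [0.56941113 0.12178632 0.24827612] [ 9.86042324e-04 -3.14147893e+00 -5.16042669e-04]
round [[0.49212436 0.37927743]]
```

View pics/w2.png

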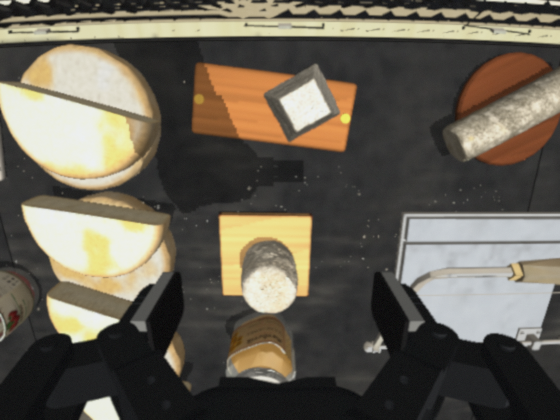

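The drum top is at about (270,288) on the square board (266,256), and the brick top at (306,105) on the long board (275,109). The honey jar stands just behind the drum at (260,347).

```bash
python3 - <<'E'
from h import *
C=cam("wrist"); im=cv2.imread("pics/w2.png")
print("drum far edge",pix2w(C,[[270,313],[270,288]],.084))
hsv=cv2.cvtColor(im,cv2.COLOR_BGR2HSV); m=(hsv[...,2]>175)&(hsv[...,1]<60)
b=np.zeros_like(m); b[66:142,266:340]=1
m=cv2.morphologyEx((m&b).astype(np.uint8),cv2.MORPH_OPEN,np.ones((3,3)))
print("bricktop",fit(C,m,.069),m.sum())
E
```

```text
drum far edge [[0.69788914 0.11564579]
 [0.66830502 0.11581883]]
bricktop (array([0.4945, 0.147 ], dtype=float32), array([32., 34.], dtype=float32), np.float32(119.5)) 1475
```

Call:
play_rows(
  moves="85 .65 0 0 0 0 0;85 .9 -.1 0 0 0 0;85 .9 -.1 0 0 0 0;85 .8 0 -.3 0 0 0;85 0 0 -1 0 0 0;85 0 0 -1 0 0 0;85 0 0 -1 0 0 0;85 0 0 -1 0 0 0;85 0 0 -1 0 0 0;85 0 0 -.6 0 0 0;85 0 0 -.3 0 0 0;85 0 0 0 0 0 0;50 0 0 0 0 0 0;50 0 0 0 0 0 0;50 0 0 0 0 0 0;50 0 0 0 0 0 0;50 0 0 0 0 0 0;50 0 0 0 0 0 0;50 0 0 0 0 0 0;50 0 0 0 0 0 0",
  force=30,
)

```text
time: 6.5
position: [0.6685, 0.1143, 0.0646]
tcp_rot: [0.002, 3.139, 0.001]
ft_force: [-1.2, -1.9, 6.1]
grip_width: 0.686
gripper_force: 32.1
```

Call:
play_rows(
  moves="50 0 0 .3 0 0 0;50 0 0 .6 0 0 0;50 0 0 1 0 0 0;50 0 0 1 0 0 0;50 0 0 1 0 0 0;50 0 0 1 0 0 0;50 0 -.4 .6 0 0 0;50 -.4 -.8 0 0 0 0;50 -.5 -1 0 0 0 0;50 -.5 -1 0 0 0 0;50 -.5 -1 0 0 0 0;50 -.5 -1 0 0 0 0;50 -.5 -1 0 0 0 0;50 -.5 -1 0 0 0 0;50 -.5 -1 0 0 0 0;50 -.5 -1 0 0 0 0;50 -.5 -1 0 0 0 0;50 -.5 -1 0 0 0 0;50 -.4 -.9 0 0 0 0;50 -.1 -.5 0 0 0 0",
)

```text
time: 8.5
position: [0.4883, -0.2664, 0.2288]
tcp_rot: [0.008, 3.141, -0.002]
ft_force: [-0.4, -0.5, -2.6]
grip_width: 0.686
gripper_force: 32.7
```

```bash
python3 - <<'E'
from h import *
C,im=look("wrist",[("white_block_mid",.012),("drum_mid",.2)])
cv2.imwrite("pics/w3.png",im[:,:,::-1]); s=manip.observe(); print(s["time"],s["position"],s["ft_force"],s["grip_width"])
E
```

```text
white_block_mid 0.61 [282.0, 191.0, 155.0, 125.0] (array([ 0.5038, -0.2632], dtype=float32), array([121., 150.], dtype=float32), np.float32(82.6))
drum_mid 0.81 [280.0, 292.0, 141.0, 170.0] (array([ 0.5123, -0.2646], dtype=float32), array([ 78., 106.], dtype=float32), np.float32(176.8))
8.65 [ 0.49003813 -0.26421613  0.22840391] [-0.01955504  2.09559794 -2.60532409] 0.6803825574981045
```

View pics/w3.png

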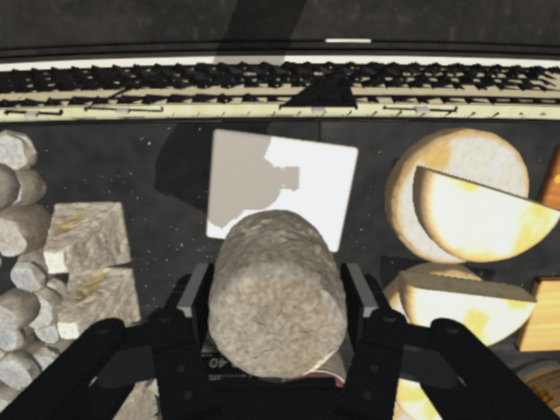

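The drum is held upright and hangs over the white block (282,191), with the jam jar and stand well behind it.

Call:
play_rows(
  moves="50 .3 0 -.4 0 0 0;50 .15 0 -1 0 0 0;50 0 0 -1 0 0 0;50 0 0 -1 0 0 0;50 0 0 -1 0 0 0;50 0 0 -.5 0 0 0;50 0 0 -.3 0 0 0;50 0 0 -.1 0 0 0;50 0 0 0 0 0 0;50 0 0 0 0 0 0;50 0 0 -.05 0 0 0;50 0 0 0 0 0 0",
)

```text
time: 9.85
position: [0.5041, -0.2636, 0.0674]
tcp_rot: [0.002, 3.14, -0.001]
ft_force: [0.5, 0.5, -2.3]
grip_width: 0.684
gripper_force: 32.9
```

Call:
play_rows(
  moves="50 0 0 -.07 0 0 0;50 0 0 0 0 0 0;50 0 0 0 0 0 0",
)

```text
time: 10.15
position: [0.5038, -0.2635, 0.0647]
tcp_rot: [0.002, 3.141, -0.0]
ft_force: [-0.8, 0.5, -1.6]
grip_width: 0.682
gripper_force: 33.0
```

Call:
play_rows(
  moves="50 0 0 -.03 0 0 0;50 0 0 0 0 0 0;60 0 0 0 0 0 0;66 0 0 0 0 0 0;72 0 0 0 0 0 0;85 0 0 0 0 0 0;85 0 0 0 0 0 0;85 0 0 0 0 0 0;85 0 0 0 0 0 0;85 0 0 .3 0 0 0;85 0 0 .8 0 0 0;85 0 0 1 0 0 0;85 0 0 1 0 0 0;85 0 0 1 0 0 0;85 0 0 1 0 0 0;85 0 .4 1 0 0 0;85 0 1 0 0 0 0;85 0 1 0 0 0 0",
)

```text
time: 11.95
position: [0.5041, -0.1914, 0.2488]
tcp_rot: [0.005, 3.138, -0.001]
ft_force: [0.1, 0.6, -0.4]
grip_width: 0.993
gripper_force: 0.0
```

Call:
play_rows(
  moves="85 0 1 0 0 0 .5;85 0 1 0 0 0 .5;85 0 1 0 0 0 .5;85 0 1 0 0 0 .5;85 0 1 0 0 0 .5;85 0 1 0 0 0 .5;85 0 1 0 0 0 .5;85 0 1 0 0 0 .5;85 0 1 0 0 0 .5;85 -.2 1 0 0 0 .4;85 -.1 .9 0 0 0 0;85 0 .4 0 0 0 0;85 0 0 0 0 0 0;85 0 0 0 0 0 0",
)

```text
time: 13.35
position: [0.4951, 0.1462, 0.2469]
tcp_rot: [-0.793, 3.04, -0.001]
ft_force: [1.0, 0.4, 0.9]
grip_width: 0.996
gripper_force: 0.0
```

```bash
python3 - <<'E'
from h import *
C,im=look("wrist",[("brick_mid",.03),("long_board_mid",.012)])
cv2.imwrite("pics/w4.png",im[:,:,::-1]); s=manip.observe(); print(s["time"],s["position"],s["tcp_rot"])
C,im=look("top",[("drum_mid",.084)])
cv2.imwrite("pics/t4.png",cv2.resize(im[150:290,150:430,::-1],None,fx=2,fy=2))
E
```

```text
brick_mid 0.72 [282.0, 179.0, 57.0, 53.0] (array([0.4918, 0.1491], dtype=float32), array([59., 61.], dtype=float32), np.float32(119.3))
long_board_mid 0.93 [251.0, 163.0, 158.0, 139.0] (array([0.4925, 0.087 ], dtype=float32), array([ 73., 104.], dtype=float32), np.float32(83.4))
13.5 [0.49506855 0.14580656 0.2468234 ] [ 7.91142341e-01 -3.04021907e+00  9.45843618e-04]
drum_mid 0.57 [392.0, 246.0, 23.0, 22.0] (array([ 0.5082, -0.2531], dtype=float32), array([61., 65.], dtype=float32), np.float32(132.9))
```

View pics/w4.png

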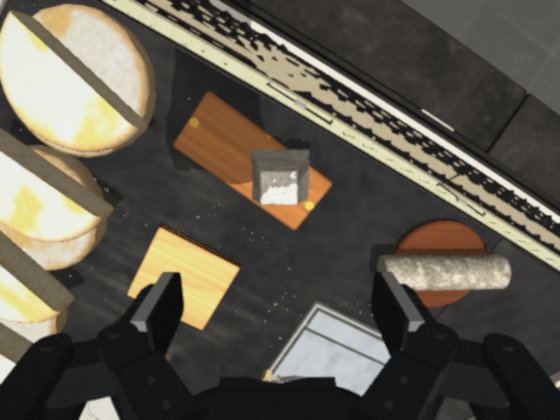

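View pics/t4.png

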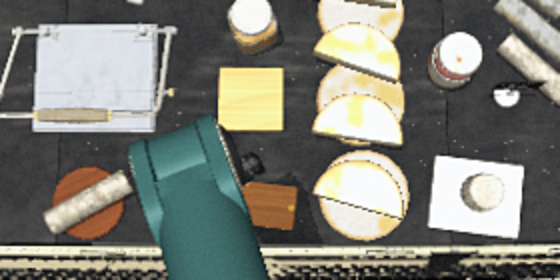

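The brick is squared to the camera with its top at (280,187). The square board is empty at (183,277), and the drum stands on the white block.

```bash
python3 - <<'E'
from h import *
C=cam("wrist"); im=cv2.imread("pics/w4.png")
b=np.zeros((420,560),bool); b[165:210,254:308]=1
hsv=cv2.cvtColor(im,cv2.COLOR_BGR2HSV); m=(hsv[...,2]>150)&(hsv[...,1]<70)&b
m=cv2.morphologyEx(m.astype(np.uint8),cv2.MORPH_CLOSE,np.ones((5,5)))
print(cv2.boundingRect(m),fit(C,m,.069),pix2w(C,[[280,187]],.069),cam("wrist")[2]-C[2])
E
```

```text
(260, 171, 38, 34) (array([0.4939, 0.1479], dtype=float32), array([32., 35.], dtype=float32), np.float32(119.3)) [[0.49255452 0.14873788]] [0. 0. 0.]
```

Call:
play_rows(
  moves="85 -.05 .07 -.6 0 0 0;85 0 0 -1 0 0 0;85 0 0 -1 0 0 0;85 0 0 -1 0 0 0;85 0 0 -1 0 0 0;85 0 0 -1 0 0 0;85 0 0 -.6 0 0 0;85 0 0 -.5 0 0 0;85 0 0 -.3 0 0 0;85 0 0 0 0 0 0;30 0 0 0 0 0 0;30 0 0 0 0 0 0;30 0 0 0 0 0 0;30 0 0 0 0 0 0;30 0 0 0 0 0 0;30 0 0 0 0 0 0;30 0 0 0 0 0 0;30 0 0 0 0 0 0;30 0 0 0 0 0 0;30 0 0 0 0 0 0",
  force=35,
)

```text
time: 15.6
position: [0.4942, 0.1495, 0.0382]
tcp_rot: [-0.794, 3.037, -0.0]
ft_force: [-1.4, -0.4, 6.3]
grip_width: 0.642
gripper_force: 35.6
```

Call:
play_rows(
  moves="30 0 0 .2 0 0 0;30 0 0 .4 0 0 0;30 0 0 .6 0 0 0;30 0 0 .8 0 0 0;30 0 0 .8 0 0 0;30 0 0 .7 0 0 0;30 .5 -.1 0 0 0 -.5;30 .7 -.2 0 0 0 -.7;30 .8 -.2 0 0 0 -.8;30 .8 -.2 0 0 0 -.8;30 .8 -.2 0 0 0 -.8;30 .8 -.2 0 0 0 -.8;30 .7 -.2 0 0 0 -.55;30 .5 0 0 0 0 0;30 .2 0 0 0 0 0;30 0 0 0 0 0 0;30 0 0 0 0 0 0",
)

```text
time: 17.3
position: [0.6663, 0.1111, 0.1419]
tcp_rot: [-0.009, -3.141, -0.001]
ft_force: [-0.1, -0.0, -1.0]
grip_width: 0.642
gripper_force: 36.2
```

```bash
python3 - <<'E'
from h import *
C,im=look("wrist",[("square_board_mid",.012),("brick_mid",.14),("honey",.11)])
cv2.imwrite("pics/w5.png",im[:,:,::-1]); s=manip.observe(); print(s["time"],s["position"],s["tcp_rot"],s["ft_force"],s["grip_width"])
E
```

```text
square_board_mid 0.76 [273.0, 200.0, 145.0, 126.0] (array([0.6655, 0.1089], dtype=float32), array([103., 107.], dtype=float32), np.float32(90.1))
brick_mid 0.84 [279.0, 293.0, 128.0, 166.0] (array([0.6712, 0.1122], dtype=float32), array([54., 85.], dtype=float32), np.float32(179.7))
honey 0.61 [551.0, 21.0, 15.0, 40.0] (array([0.5514, 0.2342], dtype=float32), array([ 7., 18.], dtype=float32), np.float32(11.2))
17.5 [0.66666546 0.11086407 0.14201579] [-9.63969517e-03 -3.14130064e+00 -3.20251422e-04] [ 0.22809989 -0.53214354 -1.92068904] 0.6383133014258707
```

View pics/w5.png

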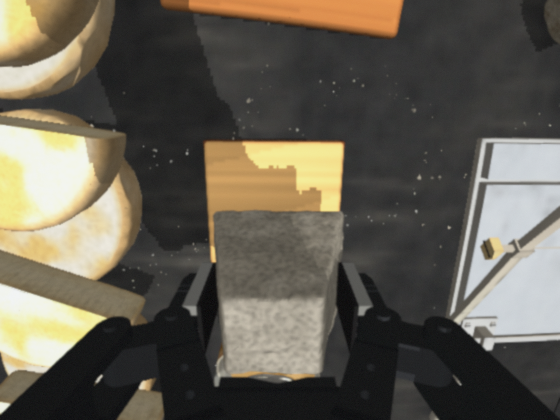

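The brick is held with a slight lean to the left. It hangs over the square board, whose near edge is at row 142 and columns 205–343.

Call:
play_rows(
  moves="30 .04 -.08 -.5 0 0 0;30 0 0 -.9 0 0 0;30 0 0 -.9 0 0 0;30 0 0 -.6 0 0 0;30 0 0 -.3 0 0 0;30 0 0 -.1 0 0 0;30 0 0 -.05 0 0 0;30 0 0 0 0 0 0;30 0 0 0 0 0 0;30 0 0 0 0 0 0",
)

```text
time: 18.5
position: [0.669, 0.1083, 0.0422]
tcp_rot: [0.01, 3.14, 0.001]
ft_force: [-0.3, -0.6, -1.7]
grip_width: 0.643
gripper_force: 36.2
```

Call:
play_rows(
  moves="30 0 0 -.06 0 0 0;30 0 0 0 0 0 0;30 0 0 -.05 0 0 0;30 0 0 0 0 0 0;30 0 0 0 0 0 0",
)

```text
time: 19.0
position: [0.6686, 0.1083, 0.0384]
tcp_rot: [0.01, 3.141, 0.0]
ft_force: [-0.8, 0.6, 4.2]
grip_width: 0.641
gripper_force: 37.0
```

Call:
play_rows(
  moves="52 0 0 0 0 0 0;56 0 0 0 0 0 0;62 0 0 0 0 0 0;85 0 0 0 0 0 0;85 0 0 0 0 0 0;85 0 0 0 0 0 0;85 0 0 0 0 0 0;85 0 0 .3 0 0 0;85 0 0 .8 0 0 0;85 0 0 1 0 0 0;85 0 0 1 0 0 0;85 0 0 1 0 0 0;85 -.2 0 1 0 0 0;85 -.6 .1 1 0 0 0;85 -.9 .1 .9 0 0 0;85 -.9 .1 0 0 0 0;85 -.7 0 0 0 0 0;85 0 0 0 0 0 0;85 0 0 0 0 0 0",
)

```text
time: 20.9
position: [0.5698, 0.1173, 0.249]
tcp_rot: [0.01, 3.14, 0.001]
ft_force: [0.3, -0.3, 0.6]
grip_width: 0.999
gripper_force: 0.0
```

```bash
python3 - <<'E'
from h import *
C,im=look("wrist",[("brick_mid",.03),("square_board_mid",.012),("long_board_mid",.012),("round_board_mid",.012),("log_mid",.031)])
cv2.imwrite("pics/w6.png",im[:,:,::-1]); s=manip.observe(); print(s["time"],s["position"],s["tcp_rot"])
E
```

```text
brick_mid 0.6 [271.0, 264.0, 53.0, 57.0] (array([0.6699, 0.1102], dtype=float32), array([62., 77.], dtype=float32), np.float32(179.7))
square_board_mid 0.69 [269.0, 253.0, 93.0, 84.0] (array([0.6679, 0.1096], dtype=float32), array([107., 111.], dtype=float32), np.float32(179.2))
long_board_mid 0.89 [280.0, 108.0, 167.0, 86.0] (array([0.4973, 0.1186], dtype=float32), array([ 72., 167.], dtype=float32), np.float32(83.2))
round_board_mid 0.85 [510.0, 106.0, 100.0, 119.0] (array([0.4642, 0.355 ], dtype=float32), array([ 43., 112.], dtype=float32), np.float32(118.8))
log_mid 0.68 [504.0, 112.0, 108.0, 88.0] (array([0.505 , 0.3549], dtype=float32), array([ 47., 128.], dtype=float32), np.float32(119.7))
21.2 [0.56992022 0.11704156 0.24767022] [-1.10159838e-02 -3.14132463e+00  3.60634791e-04]
```

View pics/w6.png

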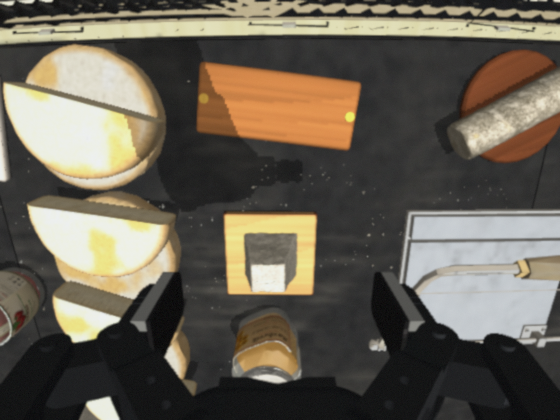

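The brick stands upright at about (271,262) on the square board (270,254). The long board is empty at (280,107), and the log is at (505,110).

```bash
python3 - <<'E'
from h import *
C=cam("wrist"); print(manip.observe()["qpos"].round(2))
im=cv2.imread("pics/w6.png"); hsv=cv2.cvtColor(im,cv2.COLOR_BGR2HSV); m=(hsv[...,2]>185)&(hsv[...,1]<60)
b=np.zeros_like(m); b[255:300,244:300]=1
print("top",fit(C,(m&b),.069)); print("base near",pix2w(C,[[245,235],[297,234],[224,212],[315,213],[228,295],[311,297]],.012))
E
```

```text
[-0.34  0.35  0.1   1.78 -0.04  1.01  1.34]
top (array([0.6655, 0.1075], dtype=float32), array([32., 34.], dtype=float32), np.float32(90.0))
base near [[0.64138535 0.07988469]
 [0.64049656 0.14080345]
 [0.61275257 0.05684409]
 [0.61462356 0.16111381]
 [0.72275104 0.05543358]
 [0.72626083 0.15956156]]
```

Call:
play_rows(
  moves="85 -.2 .6 0 0 0 -.9;85 -.2 .8 0 0 0 -.9;85 -.2 .8 0 0 0 -.9;85 -.2 .8 0 0 0 -.9;85 -.2 .8 0 0 0 -.9;85 -.2 .8 0 0 0 -.9;85 -.2 .8 0 0 0 -.9;85 -.2 .8 0 0 0 -.9;85 -.2 .8 0 0 0 -.9;85 -.2 .8 0 0 0 -.9;85 -.3 .5 0 0 0 -.9;85 0 0 0 0 0 -.17;85 0 0 0 0 0 0;85 0 0 0 0 0 0",
)

```text
time: 22.6
position: [0.5014, 0.3647, 0.2479]
tcp_rot: [1.59, 2.709, -0.001]
ft_force: [-0.5, 0.5, -0.0]
grip_width: 0.99
gripper_force: 0.0
```

```bash
python3 - <<'E'
from h import *
C,im=look("wrist",[("log_mid",.031),("round_board_mid",.012)])
cv2.imwrite("pics/w7.png",im[:,:,::-1]); s=manip.observe(); print(s["time"],s["position"],s["tcp_rot"],s["qpos"].round(2))
y=R.from_rotvec(s["tcp_rot"]).as_matrix()[:,1]; print(np.degrees(np.arctan2(y[1],y[0])))
E
```

```text
log_mid 0.74 [276.0, 173.0, 40.0, 140.0] (array([0.5002, 0.3658], dtype=float32), array([ 43., 151.], dtype=float32), np.float32(118.7))
round_board_mid 0.87 [280.0, 162.0, 109.0, 103.0] (array([0.5302, 0.3956], dtype=float32), array([ 40., 108.], dtype=float32), np.float32(120.1))
22.75 [0.50127422 0.36495224 0.24809372] [ 1.59129660e+00  2.70830411e+00 -6.64262565e-05] [-0.84  0.42  0.21  1.69 -0.1   1.04 -0.09]
29.126247966338415
```

View pics/w7.png

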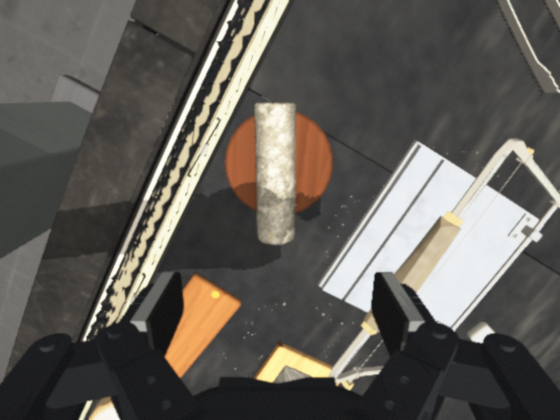

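The log (276,173) is lined up with the tool on the round board (280,162), and both sides are clear for the fingers.

Call:
play_rows(
  moves="64 0 0 -.6 0 0 0;64 0 0 -1 0 0 0;64 0 0 -1 0 0 0;64 0 0 -1 0 0 0;64 0 0 -1 0 0 0;64 0 0 -1 0 0 0;64 0 0 -.7 0 0 0;64 0 0 -.5 0 0 0;64 0 0 -.3 0 0 0;64 0 0 0 0 0 0;20 0 0 0 0 0 0;20 0 0 0 0 0 0;20 0 0 0 0 0 0;20 0 0 0 0 0 0;20 0 0 0 0 0 0;20 0 0 0 0 0 0;20 0 0 0 0 0 0;20 0 0 0 0 0 0",
  force=30,
)

```text
time: 24.55
position: [0.5009, 0.3665, 0.0363]
tcp_rot: [1.589, 2.709, 0.002]
ft_force: [-1.5, -2.7, 6.7]
grip_width: 0.475
gripper_force: 31.0
```

```bash
python3 - <<'E'
from h import *
C=list(cam("wrist")); s=manip.observe(); C[2]=C[2]+np.array([.5013,.365,.2481])-s["position"]
print(pix2w(C,[[280,162]],.012),pix2w(C,[[276,173]],.031),s["position"])
E
```

```text
[[0.49758516 0.38044128]] [[0.49776851 0.37122268]] [0.50092421 0.36650901 0.03629877]
```

Call:
play_rows(
  moves="20 0 0 .2 0 0 0;20 0 0 .5 0 0 0;20 0 0 .8 0 0 0;20 0 0 .9 0 0 0;20 0 0 .8 0 0 0;20 0 -.4 .4 0 0 0;20 0 -.8 0 0 0 -.6;20 0 -.9 0 0 0 -.8;20 0 -.9 0 0 0 -.8;20 0 -.9 0 0 0 -.8;20 0 -.9 0 0 0 -.8;20 0 -.9 0 0 0 -.8;20 -.1 -.9 0 0 0 -.8;20 0 -.9 0 0 0 -.6;20 0 -.5 0 0 0 0;20 0 -.27 0 0 0 0;20 0 0 0 0 0 0;20 0 0 0 0 0 0",
)

```text
time: 26.35
position: [0.4976, 0.1192, 0.143]
tcp_rot: [-2.347, -2.087, -0.001]
ft_force: [-0.4, 1.5, -2.1]
grip_width: 0.48
gripper_force: 31.1
```

```bash
python3 - <<'E'
from h import *
C,im=look("wrist",[("long_board_mid",.012),("log_mid",.137)])
cv2.imwrite("pics/w8.png",im[:,:,::-1]); s=manip.observe(); print(s["time"],s["position"],s["grip_width"],s["ft_force"],s["wrist_torque"])
y=R.from_rotvec(s["tcp_rot"]).as_matrix()[:,1]; print(np.degrees(np.arctan2(y[1],y[0])))
E
```

```text
long_board_mid 0.62 [279.0, 109.0, 95.0, 21.0] (array([0.5075, 0.1955], dtype=float32), array([14., 71.], dtype=float32), np.float32(173.3))
log_mid 0.63 [276.0, 246.0, 102.0, 269.0] (array([0.4994, 0.1296], dtype=float32), array([ 43., 132.], dtype=float32), np.float32(83.3))
26.5 [0.49745148 0.11934967 0.14289455] 0.4765743149673099 [-0.37288826  0.56865022 -3.39177471] [-0.01251495  0.0150031   0.07326569]
-6.674612689630681
```

View pics/w8.png

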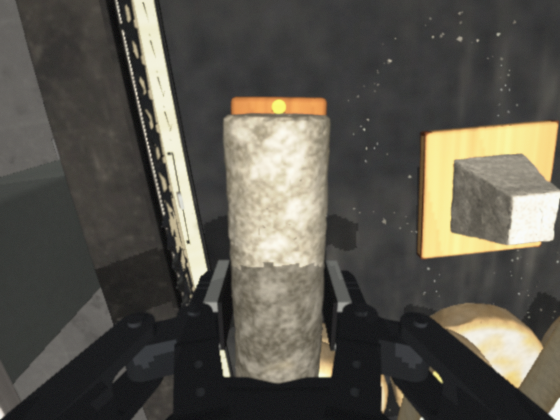

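The held log (276,246) is lined up over the long board, whose near edge shows at row 98.

```bash
python3 - <<'E'
from h import *
C=cam("wrist"); u=np.array([np.cos(np.radians(83.1)),np.sin(np.radians(83.1))])
print("log",pix2w(C,[[276,113],[276,116]],.138)-.072*u,"board",pix2w(C,[[279,98]],.012)-.084*u)
E
```

```text
log [[0.49763005 0.1238679 ]
 [0.49750161 0.12277167]] board [[0.49858882 0.11745437]]
```

Call:
play_rows(
  moves="20 .03 -.17 -.5 0 0 0;20 0 0 -.9 0 0 0;20 0 0 -.9 0 0 0;20 0 0 -.7 0 0 0;20 0 0 -.3 0 0 0;20 0 0 -.15 0 0 0;20 0 0 -.05 0 0 0;20 0 0 0 0 0 0;20 0 0 0 0 0 0;20 0 0 0 0 0 0",
)

```text
time: 27.5
position: [0.4989, 0.1132, 0.0387]
tcp_rot: [2.349, 2.086, 0.002]
ft_force: [-0.5, -0.1, -2.1]
grip_width: 0.472
gripper_force: 31.1
```

Call:
play_rows(
  moves="20 0 0 -.06 0 0 0;20 0 0 0 0 0 0;20 0 0 -.03 0 0 0;20 0 0 0 0 0 0;20 0 0 0 0 0 0",
)

```text
time: 28.0
position: [0.4985, 0.1131, 0.0363]
tcp_rot: [-2.349, -2.085, -0.001]
ft_force: [-3.5, 0.1, 8.3]
grip_width: 0.476
gripper_force: 32.0
```

Call:
play_rows(
  moves="46 0 0 0 0 0 0;50 0 0 0 0 0 0;64 0 0 0 0 0 0;64 0 0 0 0 0 0;64 0 0 0 0 0 0;64 0 0 0 0 0 0;64 0 0 .3 0 0 0;64 0 0 .8 0 0 0;64 0 0 1 0 0 0;85 0 0 1 0 0 0;85 0 0 1 0 0 0;85 0 0 1 0 0 0;85 0 0 1 0 0 0;85 0 0 1 0 0 0;85 0 0 0 0 0 0;85 0 0 0 0 0 0",
)

```text
time: 29.6
position: [0.4984, 0.1131, 0.2491]
tcp_rot: [2.349, 2.086, 0.003]
ft_force: [0.0, -1.2, -0.2]
grip_width: 0.998
gripper_force: 0.0
```

```bash
python3 - <<'E'
from h import *
C,im=look("wrist",[("log_mid",.031),("long_board_mid",.012)])
cv2.imwrite("pics/w9.png",im[:,:,::-1]); s=manip.observe(); print(s["time"],s["position"])
E
```

```text
log_mid 0.71 [279.0, 175.0, 36.0, 137.0] (array([0.4994, 0.1135], dtype=float32), array([ 42., 151.], dtype=float32), np.float32(82.9))
long_board_mid 0.61 [277.0, 167.0, 70.0, 147.0] (array([0.4985, 0.1195], dtype=float32), array([ 73., 165.], dtype=float32), np.float32(83.1))
29.75 [0.49754222 0.11283461 0.24730012]
```

View pics/w9.png

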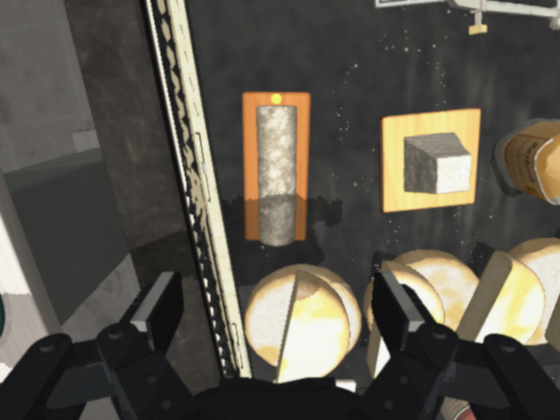

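The log lies centred along the long board, with its near end at row 105 and the board edge at row 93. The brick is undisturbed.

Call:
play_rows(
  moves="85 0 -.5 0 0 0 .9;85 0 -.75 0 0 0 .95;85 0 -.75 0 0 0 .95;85 0 -.75 0 0 0 .95;85 0 -.75 0 0 0 .95;85 0 -.75 0 0 0 .95;85 0 -.75 0 0 0 .95;85 0 -.75 0 0 0 .95;85 0 -.75 0 0 0 .95;85 0 -.75 0 0 0 .95;85 0 -.75 0 0 0 .95;85 0 -.75 0 0 0 .95;85 0 -.75 0 0 0 .95;85 0 -.75 0 0 0 .95;85 .1 -.75 0 0 0 .95;85 .1 -.75 0 0 0 .95;85 0 -.75 0 0 0 .95;85 0 -.03 0 0 0 0;85 0 0 0 0 0 0;85 0 0 0 0 0 0",
)

```text
time: 31.75
position: [0.5043, -0.2615, 0.2475]
tcp_rot: [-0.005, -3.14, -0.002]
ft_force: [0.2, -0.2, 0.6]
grip_width: 0.999
gripper_force: 0.0
```

```bash
python3 - <<'E'
from h import *
C,im=look("wrist",[("drum_mid",.084),("white_block_mid",.012)])
cv2.imwrite("pics/w10.png",im[:,:,::-1]); s=manip.observe(); print(s["time"],s["position"])
y=R.from_rotvec(s["tcp_rot"]).as_matrix()[:,1]; print(np.degrees(np.arctan2(y[1],y[0])))
for d in manip.silhouettes("drum_mid","wrist")[:1]:
    c,r,w,h=d["bbox"]; print("far edge",pix2w(C,[[c,r+h/2]],.084)-[.032,0])
E
```

```text
drum_mid 0.55 [276.0, 188.0, 58.0, 68.0] (array([ 0.5025, -0.2614], dtype=float32), array([55., 63.], dtype=float32), np.float32(164.6))
drum_mid 0.54 [533.0, 295.0, 54.0, 74.0] (array([0.6183, 0.0158], dtype=float32), array([65., 93.], dtype=float32), np.float32(3.4))
white_block_mid 0.79 [277.0, 172.0, 149.0, 125.0] (array([ 0.5048, -0.2634], dtype=float32), array([120., 150.], dtype=float32), np.float32(81.8))
31.9 [ 0.50456991 -0.2616429   0.2481409 ]
89.87345996930893
far edge [[ 0.49989198 -0.26115724]]
```

View pics/w10.png

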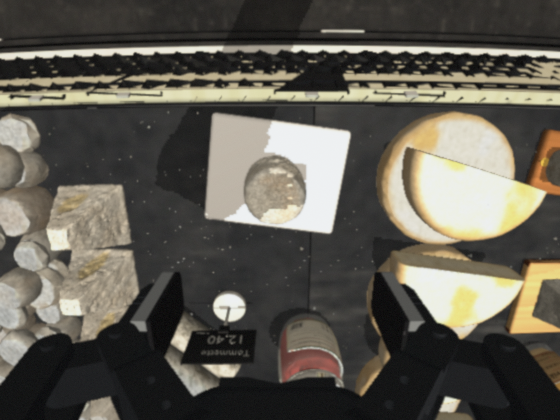

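The drum stands upright on the white block at (276,188), and the stand and jam jar are upright where they were.

Call:
play_rows(
  moves="85 -.08 0 -.5 0 0 0;85 0 0 -1 0 0 0;85 0 0 -1 0 0 0;85 0 0 -1 0 0 0;85 0 0 -1 0 0 0;85 0 0 -.9 0 0 0;85 0 0 -.5 0 0 0;85 0 0 -.3 0 0 0;85 0 0 0 0 0 0;50 0 0 0 0 0 0;50 0 0 0 0 0 0;50 0 0 0 0 0 0;50 0 0 0 0 0 0;50 0 0 0 0 0 0;50 0 0 0 0 0 0;50 0 0 0 0 0 0;50 0 0 0 0 0 0;50 0 0 0 0 0 0",
  force=30,
)

```text
time: 33.75
position: [0.5029, -0.2636, 0.0642]
tcp_rot: [0.006, 3.139, -0.002]
ft_force: [-1.0, 0.4, 5.8]
grip_width: 0.679
gripper_force: 31.3
```

Call:
play_rows(
  moves="50 0 0 .3 0 0 0;50 0 0 .6 0 0 0;50 0 0 1 0 0 0;50 0 0 1 0 0 0;50 0 0 1 0 0 0;50 0 .4 1 0 0 0;50 0 .8 .5 0 0 0;50 0 1 0 0 0 0;50 0 1 0 0 0 0;50 0 1 0 0 0 0;50 0 1 0 0 0 0;50 0 1 0 0 0 0;50 0 1 0 0 0 0;50 0 1 0 0 0 0;50 0 1 0 0 0 0;50 0 1 0 0 0 0;50 0 1 0 0 0 0;50 0 1 0 0 0 0;50 0 1 0 0 0 0;50 0 1 0 0 0 0",
)

```text
time: 35.75
position: [0.5015, 0.1642, 0.225]
tcp_rot: [0.006, 3.141, 0.0]
ft_force: [0.5, 0.1, -1.8]
grip_width: 0.682
gripper_force: 32.7
```

Call:
play_rows(
  moves="50 -.05 1 0 0 0 0;50 -.1 1 0 0 0 0;50 -.1 1 0 0 0 0;50 0 1 0 0 0 0;50 0 1 0 0 0 0;50 0 1 0 0 0 0;50 0 .8 0 0 0 0;50 0 .4 0 0 0 0;50 0 0 0 0 0 0;50 0 0 0 0 0 0;50 0 0 0 0 0 0",
)

```text
time: 36.85
position: [0.495, 0.3771, 0.2244]
tcp_rot: [0.009, 3.141, -0.002]
ft_force: [1.2, 0.4, -2.7]
grip_width: 0.683
gripper_force: 32.7
```

```bash
python3 - <<'E'
from h import *
C,im=look("wrist",[("round_board_mid",.012)])
cv2.imwrite("pics/w11.png",im[:,:,::-1]); s=manip.observe(); print(s["time"],s["position"],s["grip_width"])
E
```

```text
round_board_mid 0.67 [276.0, 174.0, 117.0, 105.0] (array([0.49  , 0.3761], dtype=float32), array([104., 117.], dtype=float32), np.float32(87.9))
36.95 [0.49496782 0.37759435 0.22450402] 0.6796073706055346
```

View pics/w11.png

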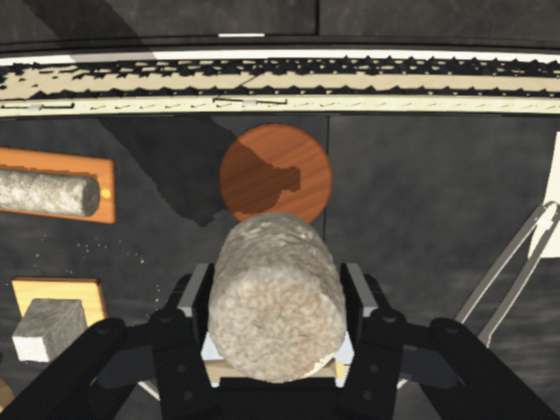

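```bash
python3 - <<'E'
from h import *
C=cam("wrist"); print(pix2w(C,[[275.5,124]],.012)+[.06,0],pix2w(C,[[219,178],[332,178]],.012),C[2])
E
```

```text
[[0.49848878 0.37712266]] [[0.49278769 0.31814486]
 [0.49334532 0.43542301]] [0.41445083 0.37876007 0.35026271]
```

The drum hangs over the round board (275,180), which is empty and clear all round. I'm shifting x by +2.5 mm and lowering.

Call:
play_rows(
  moves="50 .08 0 -.5 0 0 0;50 0 0 -1 0 0 0;50 0 0 -1 0 0 0;50 0 0 -1 0 0 0;50 0 0 -.9 0 0 0;50 0 0 -.5 0 0 0;50 0 0 -.25 0 0 0;50 0 0 -.1 0 0 0;50 0 0 0 0 0 0;50 0 0 0 0 0 0;50 0 0 0 0 0 0",
)

```text
time: 38.05
position: [0.4974, 0.3796, 0.068]
tcp_rot: [0.005, 3.14, 0.002]
ft_force: [0.2, -0.0, -2.1]
grip_width: 0.682
gripper_force: 32.6
```

Call:
play_rows(
  moves="50 0 -.04 -.09 0 0 0;50 0 0 0 0 0 0;50 0 0 -.05 0 0 0;50 0 0 0 0 0 0;50 0 0 0 0 0 0",
)

```text
time: 38.55
position: [0.4974, 0.378, 0.0642]
tcp_rot: [0.006, 3.141, 0.001]
ft_force: [-2.3, -2.3, 7.7]
grip_width: 0.682
gripper_force: 34.0
```

Contact. I'll release, rise and check.

Call:
play_rows(
  moves="60 0 0 0 0 0 0;66 0 0 0 0 0 0;72 0 0 0 0 0 0;85 0 0 0 0 0 0;85 0 0 0 0 0 0;85 0 0 0 0 0 0;85 0 0 0 0 0 0;85 0 0 .3 0 0 0;85 0 0 .8 0 0 0;85 0 0 1 0 0 0;85 0 0 1 0 0 0;85 0 0 1 0 0 0;85 0 0 1 0 0 0;85 0 0 1 0 0 0;85 0 0 0 0 0 0;85 0 0 0 0 0 0",
)

```text
time: 40.15
position: [0.4971, 0.3781, 0.2469]
tcp_rot: [0.005, 3.14, 0.002]
ft_force: [-0.3, -0.3, -0.1]
grip_width: 0.995
gripper_force: 0.0
```

```bash
python3 - <<'E'
from h import *
C,im=look("wrist",[("drum_mid",.084)]); print(manip.observe()["time"])
t=manip.grab_frame("scene")
cv2.imwrite("pics/w12.png",np.hstack([cv2.resize(im,(400,300)),cv2.resize(t[130:320,150:430],(400,300))])[:,:,::-1])
for d in manip.silhouettes("drum_mid","wrist")[:0]: pass
E
```

```text
drum_mid 0.93 [278.0, 192.0, 58.0, 70.0] (array([0.4975, 0.3784], dtype=float32), array([55., 63.], dtype=float32), np.float32(16.8))
40.25
```

View pics/w12.png

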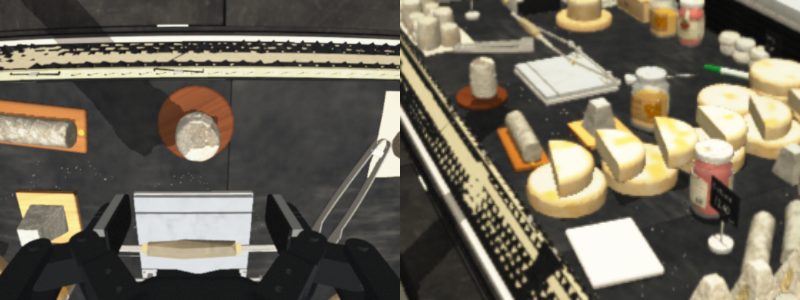

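All three cheeses are on their own boards and upright or lying as asked. The jars and the stand are still standing.

```bash
python3 -c "
from station import manip
print(manip.close_job())"
```

```text
the job is handed in; nothing more can be done
None
```

The job is handed in at about 40 s: the log lies along the long board, the drum stands on the round board and the brick on the square board, each within about 3 mm of centre by the camera, and the jars and price stand are still upright in place.

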